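# Lock the bayonet cap onto the air filter housing

### The arm

A 6-joint arm with a two-finger parallel gripper is mounted at the origin on the work surface. World frame = base frame: x ahead of the robot, y to its left, z up, the work surface at z = 0. Lengths are in mm, angles in rad, forces in N, time in s.
With the tool pointing down it reaches from about 275 to 750 mm from the base axis. Payload 10.2 kg.
Tool frame: the origin (TCP) lies between the finger pads; the fingertips stand 22 mm ahead of it and the grasp point (between the pads) lies 3 mm ahead of it (ctrl.nose_length is the distance from the TCP to the fingertips, in mm); z points along the fingers, y is the line along which they close (so a half turn about z gives the same grasp; the last joint's range is limited). The gripper opens to 85 mm and grips with 20 to 120 N. Pads are 22 mm wide; open, the fingers measure 114 mm over their backs; the gripper's body (76 mm by 85 mm) begins 54 mm behind the grasp point. The pads swing forward as they close: fully open they stand 13 mm farther back than shut.
Start: joints at [1.078, 0.313, 1.498, -0, 1.331, -0.223], TCP at [139.945, 506.01, 217.894] pointing down, gripper open.
Joint ranges: [-2.94, 2.94], [-0.97, 2.17], [0.19, 2.56], [-1.23, 4.37], [0.02, 3.11], [-2.88, 2.88]. Speed limits (rad/s): [2.39, 2.39, 3.01, 3.14, 3.14, 3.14].

### API

Orientations are given as a unit quaternion [w, x, y, z].
In Python, from rig import sense, imaging, ctrl gives the robot as it stands. The module is installed in compiled form; this text tells all that it offers.
- The arm moves only by the tool apply_moves, never from a script. Its argument "commands" is a list of rows, each a list of 5 numbers: the gripper command: -1 is fully open, 1 is shut, values between are in proportion, then the shift along the tool's x, y, z in mm, then the turn about the tool's z in degrees. A call has 1 to 20 rows; each row shifts and turns the commanded pose from where the row before left it, along the tool's axes as they then stand; what a row does not reach is not made up. A row lasts 1/8 s, in which the tool goes at most 62.5 mm and 10.7 degrees, less where a joint would pass 70% of its speed; a pose out of reach is approached as far as the arm can. A call is refused whole if a number of a shift passes 62.5 or a number of a turn 10.7, either way. A call with a gripper value outside its range is refused whole. The fingers move at their own pace and stop on an object; "newtons" is the grip in N (left out, the last holds). Time passes only in rows, so rows that do not move let the fingers close. It gives the time, the measured TCP pose, the force, the opening and the grip force at its end, in the units of the state.
- sense(): the state, without advancing time (a new reading comes with each control period).
- imaging.capture(name): name is "scene" or "top" or "wrist"; returns the picture (420x560x3 uint8, blue, green, red); there is no depth.
- imaging.calibration(name): a dict with "camera_matrix" (3x3 intrinsics, pixels), "world_to_cam" (4x4, takes a point from world to camera coordinates). Camera axes: x right, y up, looking along -z (the intrinsics and any distortion apply to the point x, -y, -z); pixel columns grow to the right and rows downward; lengths in mm; the calibration is good to about 2 mm. A picture is of the moment at which its call begins: read the wrist's pose just before it. calibration takes no time and is no camera call; for the wrist camera it gives the pose at the moment of the call.
- ctrl.finish_job(): hands the job in; it is judged then, once.
The state is a dict: "time_s": time; "joints": joint angles; "dq": joint speeds; "tau": joint torques, N m; "eef_pos": TCP position; "ee_rot": TCP orientation; "force": force on the tool from outside, world axes, zero at the start; "wrist_torque": the same for the moment, N m; "grip_width": opening from 0.0 (shut) to 1.0 (fully open); "grip_force": force on a finger pad.
Only numpy, scipy, OpenCV 4.12 (cv2) and the standard library are available. Lean on these libraries where they do the work, as an engineer would, in place of code of your own. Each camera call takes 0.05 s, during which the arm holds its last target. There are 200 camera calls.

### The job

The compressed-air filter on the bench is open. Pick up its bayonet cap (the one with two lugs on its sides, not the plain cap), find the two slots in the housing's mouth, push the cap in against the spring, turn it clockwise (seen from above) to its stop and let it spring up into its notches, so that it stays locked upright in the housing by itself. Leave the plain cap and the other things on the bench where they are.

Things in the scene. Friction and masses are not known exactly. Their poses are not given: they have to be found in the camera images.
- cap_center (a point): Centre of the bayonet cap, on its axis, 44 mm above its underside. Loose, aluminium, about 0.28 kg, stands upright. Round plug, 60 mm diameter, 56 mm tall (lowest 10 mm tapers to 48), topped by a grip wing 54 mm long along x, 22 mm thick along y, 56 to 88 mm above the underside. z up. A half turn makes no difference.
- cap_lug (a point): One of the cap's two square lugs, at its outer end. They stand out at the plug's +x and -x sides, in line with the wing: 14 mm wide, 10 mm high (12 to 22 mm above the underside), reaching 40 mm from the axis.
- block_center (a point): Centre of the fixed grey port block under the housing, 110 x 110 x 30 mm, brass ports on its +x side. The round aluminium housing (104 mm diameter, 100 mm high, fixed) stands on its middle, clamped at an angle that is NOT measured: the line through its two slots lies anywhere within 0.35 rad either way of the block's x axis and must be seen or felt for.
- mouth (a point): Centre of the housing's open top, on its upright axis, level with its flat rim, 130 mm above the bench; axes as the block's. Bore 65 mm. Two opposite slots in the rim, 21 mm wide at the bore, let the lugs in when within about 0.09 rad. Lugs resting on the rim beside the slots: cap centre 32 mm above this. In the slots: it meets a sprung seat 22 mm above this.
- pushed_in (a point): On the axis, 3 mm above the rim. When the cap's centre is below this point its lugs are under the sills beside the slots and it can be turned, clockwise seen from above only: notch middle 1.01 rad from slot middle, end stop at about 1.12 rad. Seat spring: 5 N at first touch plus 0.45 N per mm, about 13 N here; it bottoms 7 mm lower.
- locked (a point): On the axis, 11 mm above the rim: where the cap's centre is when the spring has lifted its lugs 7 mm into the notches. Let go between slot and notch the cap stays 7 mm lower, not locked; let go in the slots it is pushed up to 22 mm above the rim.
- plain_cap_center (a point): Centre of the plain cap, 36 mm above its underside, loose: a similar aluminium cap with the same wing, but 80 mm in diameter, 72 mm tall, without lugs. Does not fit; leave it alone. It stands in one of two places, the bayonet cap in the other.
- spanner: Open spanner, 180 mm, lying on the bench; bystander. Origin under its middle.
- cartridge: Spare paper filter cartridge, standing, 58 mm diameter, 105 mm tall; bystander. Origin under its centre.
- carton: Closed cardboard box, 90 x 130 x 70 mm; bystander. Origin under its centre.
- jar: Lidded jar, 64 mm diameter, 85 mm tall; bystander. Origin under its centre.
- spray: Spray can, 56 mm diameter, 120 mm tall; bystander. Origin under its centre.
- tray: Empty blue tray, 120 x 160 x 50 mm; bystander. Origin under its centre.

How it is judged:
By the outcome, as a careful person would: the job done as asked, in the order asked, and still so for the second after the job is handed in, with the robot touching nothing.
It also fails if it takes over 61 s, if anything falls off the work surface, if the arm or the gripper's body presses on something with over 40 N, if the wrist force passes 120 N, or if a joint passes its speed limit or range.

## Working session

There is one attempt and no reset: what is moved stays moved. The work goes in short steps, Python scripts to look and compute and a tool call to move; the robot and the scene stay as the last step left them, time stands still between calls to the robot, and variables do not carry over. Pictures are saved under pics/ and viewed, at most 10 in all, crops included, and the job is handed in when it is done.

Besides the shell and the picture viewer there is one more tool, called after "Call:" in YAML: its name, and indented under it one key for each argument. apply_moves: Moves the arm, as the interface text tells. Its arguments: {"type":"object","properties":{"commands":{"type":"array","items":{"type":"array","items":{"type":"number"}}},"newtons":{"type":"number"}},"required":["commands"]}

```bash
mkdir -p pics; cat > h.py <<'E'
import numpy as np, cv2
from rig import sense, imaging, ctrl
def proj(name,P,cal=None):
    c=cal or imaging.calibration(name); M=np.array(c["world_to_cam"]); K=np.array(c["camera_matrix"])
    p=np.atleast_2d(P)@M[:3,:3].T+M[:3,3]; q=np.c_[p[:,0],-p[:,1],-p[:,2]]@K.T
    return q[:,:2]/q[:,2:]
def back(name,uv,z,cal=None):
    c=cal or imaging.calibration(name); M=np.array(c["world_to_cam"]); K=np.array(c["camera_matrix"])
    uv=np.atleast_2d(uv).astype(float); d=np.c_[uv,np.ones(len(uv))]@np.linalg.inv(K).T
    d=np.c_[d[:,0],-d[:,1],-d[:,2]]@M[:3,:3]; o=-M[:3,:3].T@M[:3,3]
    return o+d*((z-o[2])/d[:,2])[:,None]
E
python3 - <<'E'
from h import *
s=sense(); print(s)
for n in ("top","scene"):
    cv2.imwrite(f"pics/{n}0.png",imaging.capture(n)); c=imaging.calibration(n); print(n,c)
E
```

```text
{'time_s': 0.0, 'joints': array([ 1.07760675e+00,  3.13461779e-01,  1.49842305e+00,  1.02838343e-05,
        1.33101243e+00, -2.23355892e-01]), 'dq': array([-0.00168369,  0.00039069,  0.00025787, -0.00032075,  0.0002631 ,
       -0.00089563]), 'tau': array([-2.92896602e-04, -4.12265718e+01, -2.59739685e+01, -1.83691304e-04,
        4.19107819e-03,  1.25024121e-05]), 'eef_pos': array([139.80509396, 505.76199625, 217.33434848]), 'ee_rot': array([-2.33410748e-04,  1.34509093e-01,  9.90912145e-01, -6.09130773e-04]), 'force': array([-0.29070783, -0.05697201, -0.378272  ]), 'wrist_torque': array([0.02142046, 0.05575926, 0.03530904]), 'grip_force': 0.0, 'grip_width': 0.9969322946048533}
top {'camera_matrix': array([[431.66912075,   0.        , 281.85507592],
       [  0.        , 431.66912075, 206.71677282],
       [  0.        ,   0.        ,   1.        ]]), 'world_to_cam': array([[-5.39155056e-03, -9.99984506e-01,  1.38513233e-03,
        -1.19638551e+01],
       [ 9.95434336e-01, -5.23500537e-03,  9.53051847e-02,
        -5.52509824e+02],
       [-9.52964569e-02,  1.89265100e-03,  9.95447137e-01,
        -1.09689070e+03],
       [ 0.00000000e+00,  0.00000000e+00,  0.00000000e+00,
         1.00000000e+00]])}
scene {'camera_matrix': array([[423.25380536,   0.        , 280.40107396],
       [  0.        , 423.25380536, 205.88679431],
       [  0.        ,   0.        ,   1.        ]]), 'world_to_cam': array([[ 7.32076514e-01,  6.81220673e-01,  1.54035806e-03,
        -3.98769033e+02],
       [-5.33579674e-01,  5.72004862e-01,  6.22979269e-01,
         2.48668925e+02],
       [ 4.23505264e-01, -4.56890395e-01,  7.82236830e-01,
        -1.47539660e+03],
       [ 0.00000000e+00,  0.00000000e+00,  0.00000000e+00,
         1.00000000e+00]])}
```

View pics/top0.png

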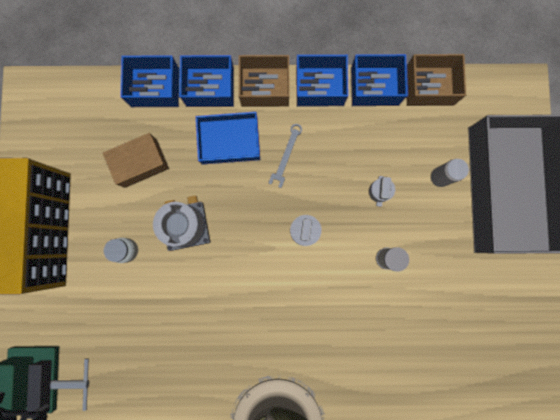

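View pics/scene0.png

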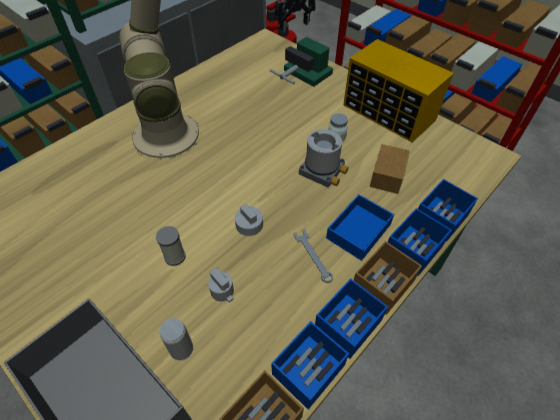

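The bayonet cap (lugs visible) is at about (382,190) in the top view, and the plain cap is at (306,230). The housing is at (180,225), with its brass ports facing up in the image (+x). I'll zoom in on the bayonet cap and the housing.

```bash
python3 - <<'E'
from h import *
im=cv2.imread("pics/top0.png"); 
a=cv2.resize(im[185:265,140:220],(560,560),interpolation=cv2.INTER_CUBIC)[:, :400+0] if 0 else cv2.resize(im[188:262,145:219],(400,400),interpolation=cv2.INTER_CUBIC)
b=cv2.resize(im[165:215,357:407],(400,400),interpolation=cv2.INTER_CUBIC)
cv2.imwrite("pics/crop0.png",np.hstack([a,b]))
print(back("top",[[382,190],[306,230]],88),back("top",[[180,222]],130))
E
```

```text
[[ 586.69889032 -262.24547598   88.        ]
 [ 489.01072222  -73.54755909   88.        ]] [[507.6648353  225.08100393 130.        ]]
```

View pics/crop0.png

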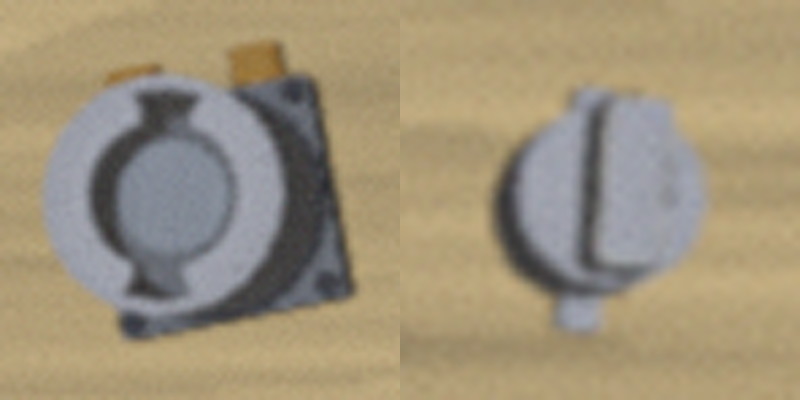

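Call:
apply_moves:
  commands:
    - [-1,-37,-36,-3,1]
    - [-1,-37,-36,-3,0]
    - [-1,-37,-36,-3,0]
    - [-1,-37,-36,-3,0]
    - [-1,-37,-36,-3,0]
    - [-1,-37,-36,-3,0]
    - [-1,-37,-36,-3,0]
    - [-1,-37,-36,-3,0]
    - [-1,-37,-36,-3,0]
    - [-1,-37,-36,-3,0]
    - [-1,-37,-36,-3,0]
    - [-1,-37,-36,-3,0]
    - [-1,-37,-36,-3,0]
    - [-1,-37,-36,-3,0]
    - [-1,-37,-36,-3,0]
    - [-1,-37,-36,-3,0]
    - [-1,0,0,0,0]

```text
time_s: 2.22
eef_pos: [545.7, -216.2, 264.2]
ee_rot: [-0.001, 0.145, 0.99, 0.0]
force: [0.1, 0.8, -0.5]
grip_width: 1.0
grip_force: 0.0
```

```bash
python3 - <<'E'
from h import *
im=cv2.imread("pics/top0.png")
def A(p,q): d=q-p; return np.degrees(np.arctan2(d[1],d[0]))
w=back("top",[[357+243/8,165+100/8],[357+227/8,165+268/8]],88)
l=back("top",[[357+185/8,165+92/8],[357+178/8,165+330/8]],22)
print("wing",w,A(w[1],w[0]),w.mean(0));print("lug",l,A(l[1],l[0]),l.mean(0))
f=74/400
s=back("top",[[145+167*f,188+97*f],[145+157*f,188+295*f],[145+164*f,188+194*f]],130)
print("slot",s,A(s[1],s[0]))
b=back("top",[[145+312*f,188+80*f],[145+354*f,188+295*f],[145+125*f,188+338*f]],30)
print("block",A(b[1],b[0]),A(b[2],b[1]),(b[0]+b[2])/2)
print(np.linalg.norm(b[1]-b[0]))
s=sense();print(s["eef_pos"],s["ee_rot"],s["joints"],s["time_s"])
cv2.imwrite("pics/w1.png",imaging.capture("wrist"))
E
```

```text
wing [[ 617.82925463 -276.41498619   88.        ]
 [ 565.53899997 -269.9835968    88.        ]] -7.011823399156586 [ 591.6841273 -273.1992915   88.       ]
lug [[ 631.35903587 -273.8793384    22.        ]
 [ 552.74605151 -269.46123442   22.        ]] -3.2166785583340656 [ 592.05254369 -271.67028641   22.        ]
slot [[545.6658013  235.41677944 130.        ]
 [459.49741792 238.19652038 130.        ]
 [503.27326227 235.95843751 130.        ]] -1.8476870990698815
block 11.6449466677496 -79.67505094191092 [501.99655895 234.0931367   30.        ]
105.16613945846957
[ 545.69436317 -216.18636135  264.21091499] [-9.67968479e-04  1.44522923e-01  9.89500933e-01  3.01671439e-04] [-5.76536341e-01  4.28183475e-01  1.21505023e+00 -2.62295151e-04
  1.50036978e+00 -1.85725216e+00] 2.225
```

View pics/w1.png

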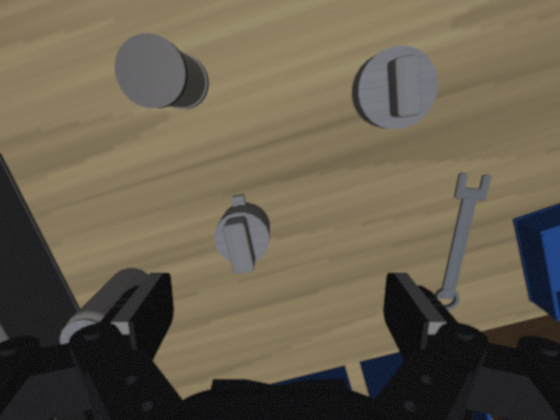

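```bash
cat >> h.py <<'E'
from scipy.spatial.transform import Rotation as R
def tool():
    s=sense(); q=s["ee_rot"]; m=R.from_quat([*q[1:],q[0]]).as_matrix()
    return s["eef_pos"],m,np.degrees(np.arctan2(m[1,1],m[0,1]))
def ang(p,q): d=q-p; return np.degrees(np.arctan2(d[1],d[0]))
def delta(target,yaw=None):  # tool-frame shift and turn to target
    p,m,y=tool(); print("shift",(m.T@(np.array(target)-p)).round(1),"yaw_y",y.round(2), "turn",None if yaw is None else round(y-yaw,2))
E
python3 - <<'E'
from h import *
w=back("wrist",[[234.5,218.5],[244,270]],88); print(w,w.mean(0),ang(w[0],w[1]),np.linalg.norm(w[1]-w[0]))
l=back("wrist",[[238,197]],22);print(l, ang(l[0],np.array([592,-272,0])),np.hypot(*(l[0][:2]-[592,-272])))
delta([592,-272,210],85)
im=cv2.imread("pics/w1.png"); 
cv2.imwrite("pics/w1c.png",cv2.resize(im[180:290,190:300],(600,600),interpolation=cv2.INTER_CUBIC))
E
```

```text
[[ 561.22443796 -262.75205325   88.        ]
 [ 615.7941601  -270.87564685   88.        ]] [ 588.50929903 -266.81385005   88.        ] -8.467229197316533 55.17107346803738
[[ 554.53004222 -264.39166745   22.        ]] -11.477949016276552 38.23459768220523
shift [-61.3 -41.8  54.5] yaw_y 73.46 turn -11.54
```

View pics/w1c.png

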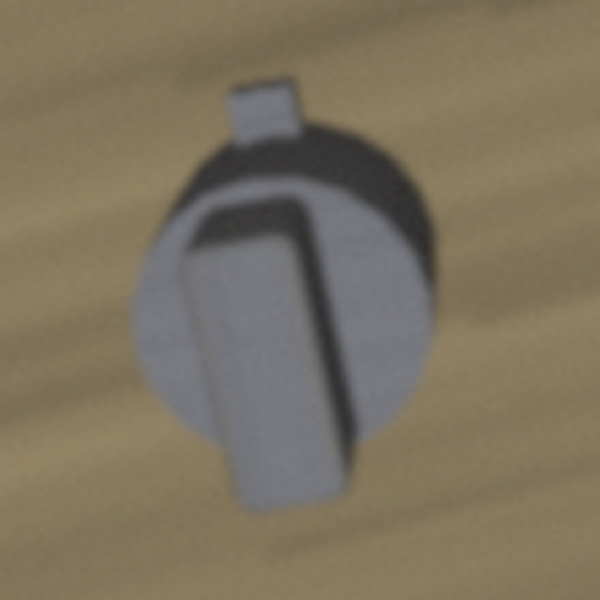

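```bash
python3 - <<'E'
from h import *
k=110/600; o=np.array([190,180])
g=lambda pts,z: back("wrist",o+k*np.array(pts),z)
w=g([[240,242],[299,501]],88); c=g([[283,328]],56)[0]; l=g([[264,85]],22)[0]
print(w.mean(0),ang(w[0],w[1]),np.linalg.norm(w[1]-w[0]));print(c,l,ang(l,c),np.linalg.norm((l-c)[:2]))
s=g([[187,252],[248,512],[293,233],[350,490]],88);print(ang(s[0],s[1]),ang(s[2],s[3]))
E
```

```text
[ 592.37470815 -267.92177124   88.        ] -6.23022849754351 51.516424395371935
[ 594.82708918 -269.49921661   56.        ] [ 553.0798871  -263.42722775   22.        ] -8.275447362026192 42.18646619403663
-6.303618250307283 -6.11700104097281
```

Call:
apply_moves:
  commands:
    - [-1,0,0,0,-10.2]
    - [-1,-26.4,-23.6,20,0]
    - [-1,-26.4,-23.7,40,0]
    - [-1,0,0,45,0]
    - [-1,0,0,40,0]
    - [-1,0,0,20,0]
    - [-1,0,0,15,0]
    - [-1,0,0,0,0]

```text
time_s: 3.28
eef_pos: [592.3, -265.7, 85.5]
ee_rot: [-0.001, 0.054, 0.999, 0.0]
force: [0.1, 0.2, 0.3]
grip_width: 1.002
grip_force: 0.0
```

```bash
python3 - <<'E'
from h import *
print(tool(),sense()["joints"])
delta([593,-269,84],83.7)
cv2.imwrite("pics/w2.png",imaging.capture("wrist"))
E
```

```text
(array([ 592.30470232, -265.68929446,   85.47979696]), array([[-9.94096743e-01,  1.08491750e-01, -1.09817902e-03],
       [ 1.08490890e-01,  9.94097109e-01,  8.14915156e-04],
       [ 1.18010816e-03,  6.90962083e-04, -9.99999065e-01]]), np.float64(83.77161962064696)) [-6.01809566e-01  7.02420227e-01  1.24405471e+00  5.37487176e-05
  1.19648431e+00 -2.06392024e+00]
shift [-1.1 -3.2  1.5] yaw_y 83.77 turn 0.07
```

View pics/w2.png

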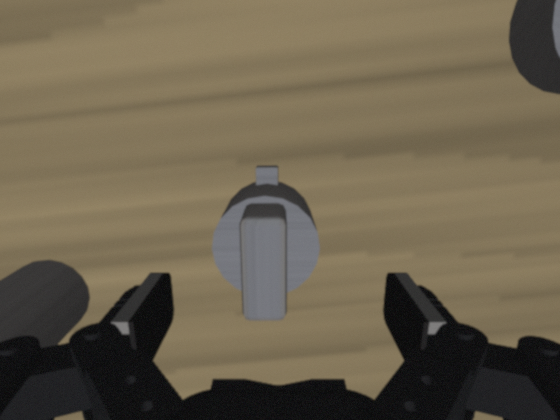

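```bash
python3 - <<'E'
from h import *
w=back("wrist",[[264.5,217],[264.5,319]],88); print(w.mean(0),ang(w[0],w[1]),np.linalg.norm(w[1]-w[0]))
c=back("wrist",[[266,244]],56);print(c); l=back("wrist",[[267,166]],22);print(l)
delta([*w.mean(0)[:2],84])
E
```

```text
[ 593.43594434 -271.89039605   88.        ] -6.907679284149759 52.45000735243112
[[ 592.43208535 -272.10292032   56.        ]]
[[ 554.11084305 -267.99392284   22.        ]]
shift [-1.3 -5.7  2.5] yaw_y 83.77 turn None
```

Call:
apply_moves:
  commands:
    - [-1,-1,-6,2,0.5]
    - [-1,0,0,0,0]
    - [1,0,0,0,0]
    - [1,0,0,0,0]
    - [1,0,0,0,0]
    - [1,0,0,0,0]
    - [1,0,0,0,0]
    - [1,0,0,0,0]
  newtons: 80

```text
time_s: 4.32
eef_pos: [592.9, -272.5, 83.9]
ee_rot: [-0.0, 0.059, 0.998, 0.0]
force: [-0.0, -0.7, 0.4]
grip_width: -0.001
grip_force: 0.0
```

```bash
python3 - <<'E'
from h import *
print(tool()[0],sense()["grip_width"],ctrl.nose_length)
a=imaging.capture("wrist"); b=imaging.capture("scene")[230:310,170:270]
cv2.imwrite("pics/w3.png",np.hstack([cv2.resize(a,(480,360)),cv2.resize(b,(320,360))]))
E
```

```text
[ 592.94472133 -272.52359375   83.88608123] -0.0009899031423626949 22.0
```

View pics/w3.png

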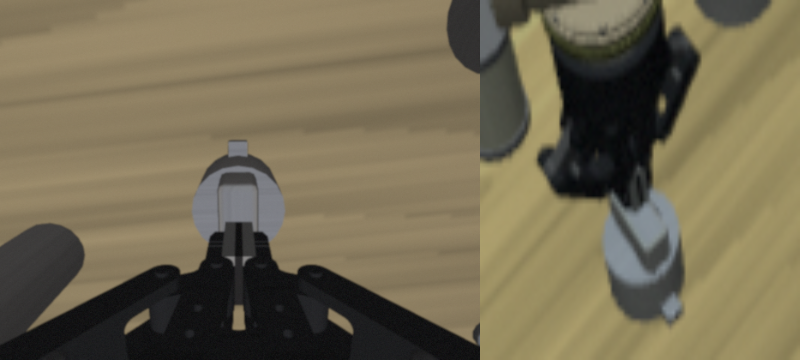

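```bash
python3 - <<'E'
from h import *
p=tool()[0]
for n in("wrist","scene"):
    print(n,proj(n,[p+[0,0,-22],p+[0,0,-3],[593,-272,88],[567,-269,88],[619,-275,88]]).round(0).tolist())
c=imaging.calibration("wrist");M=np.array(c["world_to_cam"]);print(-M[:3,:3].T@M[:3,3]-p)
a=imaging.capture("scene"); cv2.imwrite("pics/s3.png",cv2.resize(a[200:320,140:300],(800,600),interpolation=cv2.INTER_CUBIC))
E
```

```text
wrist [[277.0, 249.0], [277.0, 264.0], [278.0, 270.0], [277.0, 216.0], [278.0, 320.0]]
scene [[220.0, 280.0], [219.0, 277.0], [219.0, 275.0], [213.0, 268.0], [225.0, 282.0]]
[-70.35472957   9.15014055 156.19164004]
```

View pics/s3.png

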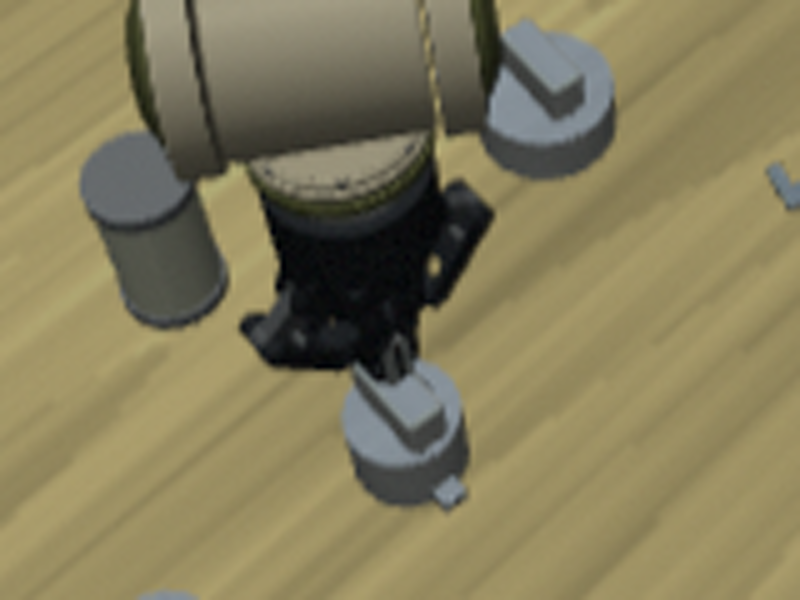

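The last two pictures show the shut fingers centred on the wing (wrist col 278, tips at row ~259), but lying above its top instead of around it. So the real tip height doesn't match the nominal one. I'll probe downward gently to measure it.

Call:
apply_moves:
  commands:
    - [1,0,0,1,0]
    - [1,0,0,1,0]
    - [1,0,0,1,0]
    - [1,0,0,0,0]

```text
time_s: 4.97
eef_pos: [592.9, -272.5, 80.8]
ee_rot: [-0.0, 0.059, 0.998, 0.0]
force: [0.2, 0.6, -0.3]
grip_width: 0.005
grip_force: 0.0
```

```bash
python3 - <<'E'
from h import *
p,m,y=tool()
for z in (-20,-4,9,22):
    print(z,proj("wrist",[p+m@np.array([a,b,z]) for a,b in((11,-42.5),(11,42.5),(11,0),(0,0),(-11,0))]).round(0).tolist())
a=imaging.capture("wrist"); g=cv2.cvtColor(a,cv2.COLOR_BGR2GRAY)
for c in (262,268,274,278,282,288,294): print(c,g[210:340:5,c].tolist())
E
```

```text
-20 [[173.0, 262.0], [379.0, 262.0], [276.0, 262.0], [276.0, 286.0], [276.0, 309.0]]
-4 [[183.0, 248.0], [370.0, 248.0], [276.0, 248.0], [276.0, 270.0], [276.0, 291.0]]
9 [[190.0, 238.0], [363.0, 238.0], [276.0, 238.0], [277.0, 259.0], [277.0, 279.0]]
22 [[196.0, 230.0], [357.0, 230.0], [277.0, 230.0], [277.0, 249.0], [277.0, 268.0]]
262 [63, 66, 121, 126, 127, 125, 125, 126, 126, 126, 106, 90, 57, 53, 55, 53, 54, 53, 57, 21, 17, 18, 18, 14, 22, 15]
268 [64, 67, 121, 122, 123, 124, 125, 124, 123, 123, 59, 51, 53, 55, 53, 54, 53, 54, 130, 17, 19, 20, 22, 12, 15, 20]
274 [63, 70, 126, 128, 128, 128, 128, 127, 127, 128, 51, 44, 39, 37, 39, 35, 29, 28, 73, 73, 53, 33, 36, 36, 33, 36]
278 [62, 66, 125, 129, 128, 128, 129, 129, 127, 128, 31, 19, 18, 17, 20, 17, 16, 16, 36, 41, 39, 40, 40, 40, 38, 39]
282 [62, 69, 126, 128, 128, 129, 130, 128, 130, 129, 47, 37, 38, 31, 32, 30, 23, 24, 62, 66, 49, 40, 39, 38, 36, 36]
288 [63, 68, 127, 129, 128, 129, 127, 128, 127, 127, 61, 53, 54, 54, 55, 53, 54, 55, 128, 18, 23, 21, 15, 17, 15, 20]
294 [60, 68, 124, 127, 125, 128, 127, 127, 125, 127, 99, 79, 57, 52, 53, 54, 51, 53, 60, 15, 21, 21, 16, 20, 17, 25]
```

Call:
apply_moves:
  commands:
    - [1,0,0,1,0]
    - [1,0,0,1,0]
    - [1,0,0,1,0]
    - [1,0,0,0,0]

```text
time_s: 5.52
eef_pos: [592.9, -272.5, 77.8]
ee_rot: [-0.0, 0.059, 0.998, 0.0]
force: [0.2, -0.4, -0.2]
grip_width: 0.003
grip_force: 0.0
```

Call:
apply_moves:
  commands:
    - [1,0,0,1,0]
    - [1,0,0,1,0]
    - [1,0,0,1,0]
    - [1,0,0,0,0]

```text
time_s: 6.02
eef_pos: [592.9, -272.5, 74.8]
ee_rot: [-0.0, 0.059, 0.998, 0.0]
force: [0.6, -0.6, 0.0]
grip_width: 0.001
grip_force: 0.0
```

Call:
apply_moves:
  commands:
    - [1,0,0,1,0]
    - [1,0,0,1,0]
    - [1,0,0,1,0]
    - [1,0,0,0,0]

```text
time_s: 6.52
eef_pos: [593.7, -273.0, 74.7]
ee_rot: [0.001, 0.059, 0.998, -0.001]
force: [-4.3, 1.8, 15.2]
grip_width: -0.003
grip_force: 8.2
```

```bash
python3 - <<'E'
from h import *
p,m,y=tool();print(sense()["force"])
w=imaging.capture("wrist"); s=imaging.capture("scene")
q=proj("scene",[p+[0,0,-22]])[0];print(q)
cv2.imwrite("pics/w4.png",np.hstack([cv2.resize(w[180:360,180:380],(400,360),interpolation=2),cv2.resize(s[230:310,175:264],(400,360),interpolation=2)]))
E
```

```text
[-4.26863673  1.84164355 15.17025054]
[220.37599815 282.4655602 ]
```

View pics/w4.png

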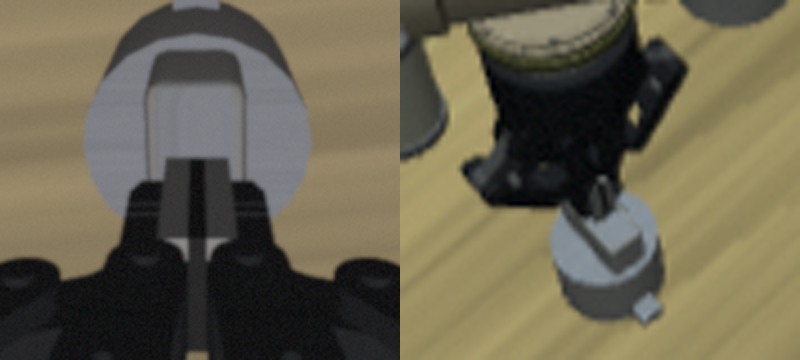

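The gripper met the wing top (z=88) at TCP z≈74.7. The fingertips therefore sit about 13 mm behind the TCP, 35 mm short of the stated position. I'll back off, open, descend to TCP z≈49 and grip again.

Call:
apply_moves:
  commands:
    - [1,0,0,-13,0]
    - [-1,0,0,0,0]
    - [-1,0,0,0,0]
    - [-1,0,0,0,0]
    - [-1,0,0,0,0]
    - [-1,0,0,0,0]
    - [-1,0,0,12,0]
    - [-1,0,0,12,0]
    - [-1,0,0,12,0]
    - [-1,0,0,0,0]

```text
time_s: 7.88
eef_pos: [592.4, -272.1, 47.4]
ee_rot: [-0.001, 0.059, 0.998, 0.001]
force: [-0.1, -0.5, 0.7]
grip_width: 1.003
grip_force: 0.0
```

Call:
apply_moves:
  commands:
    - [1,0,0,-1,0]
    - [1,0,0,0,0]
    - [1,0,0,0,0]
    - [1,0,0,0,0]
    - [1,0,0,0,0]
    - [1,0,0,0,0]
    - [1,0,0,0,0]
  newtons: 80

```text
time_s: 8.75
eef_pos: [593.2, -272.7, 50.4]
ee_rot: [0.0, 0.059, 0.998, -0.0]
force: [-0.5, -1.4, 5.4]
grip_width: 0.242
grip_force: 79.7
```

Call:
apply_moves:
  commands:
    - [1,0,0,-5,0]
    - [1,0,0,-25,0]
    - [1,0,0,-45,0]
    - [1,0,0,-50,0]
    - [1,0,0,-45,0]
    - [1,4,42,0,0]
    - [1,4,42,0,0]
    - [1,4,42,0,0]
    - [1,4,42,0,0]
    - [1,4,42,0,0]
    - [1,4,42,0,0]
    - [1,4,42,0,0]
    - [1,4,42,0,0]
    - [1,4,42,0,0]
    - [1,4,42,0,0]
    - [1,4,42,0,0]
    - [1,4,42,0,0]
    - [1,0,0,0,0]
    - [1,0,0,0,0]

```text
time_s: 11.12
eef_pos: [604.3, 233.2, 219.2]
ee_rot: [-0.001, 0.059, 0.998, -0.0]
force: [-0.5, 0.1, -2.9]
grip_width: 0.239
grip_force: 79.2
```

```bash
python3 - <<'E'
from h import *
p,m,y=tool();print(p,y,sense()["force"],sense()["grip_width"],sense()["joints"])
c=imaging.calibration("wrist"); np.save("w5cal.npy",c,allow_pickle=True)
w=imaging.capture("wrist"); cv2.imwrite("pics/w5raw.png",w)
print(proj("wrist",[[503,236,130],[503,236-52,130]]))
cv2.imwrite("pics/w5.png",cv2.resize(w,(800,600),interpolation=2))
E
```

```text
[604.30499735 233.22836009 219.17640207] 83.24011810680854 [-0.51981112  0.08537479 -2.88421601] 0.23904490691724425 [ 1.87950892e-01  5.94378845e-01  1.07274730e+00 -3.40636341e-04
  1.47613017e+00 -1.26483015e+00]
[[262.85671876  61.97012802]
 [182.6709311   72.404959  ]]
```

View pics/w5.png

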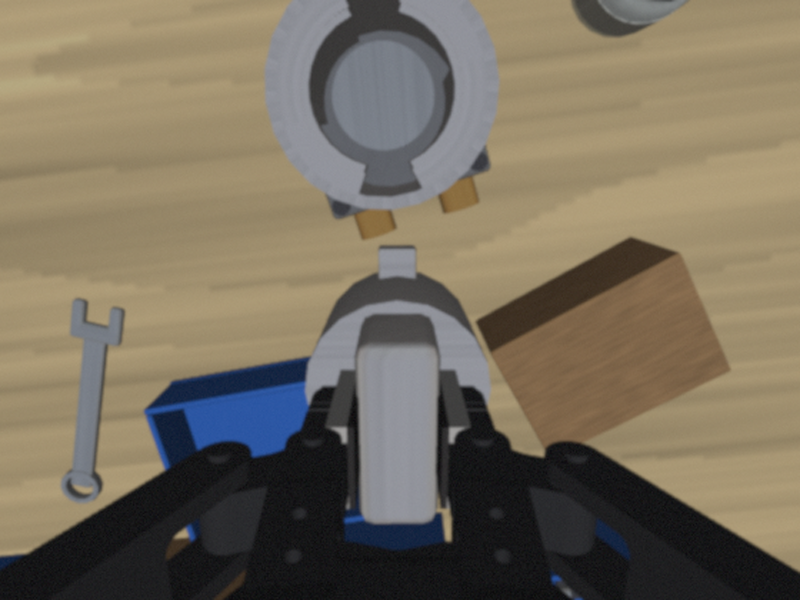

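```bash
cat > rim.py <<'E'
from h import *
from scipy.optimize import least_squares
im=cv2.imread("pics/w5raw.png"); cal=np.load("w5cal.npy",allow_pickle=True).item()
G=cv2.GaussianBlur(im,(3,3),0).astype(np.float32)
S=(G.max(2)-G.min(2)); V=G.mean(2)   # wood saturated, metal grey
def samp(I,P):
    uv=proj("wrist",P,cal).astype(np.float32); v=cv2.remap(I,uv[:,:1],uv[:,1:],cv2.INTER_LINEAR,borderValue=-1)[:,0]; return v
c=np.array([503,236.]); 
for it in range(3):
    E=[];r=np.arange(44,60,.25)
    for t in np.radians(np.arange(0,360,3)):
        P=np.c_[c[0]+r*np.cos(t),c[1]+r*np.sin(t),0*r+130]; v=samp(S,P)
        if v.min()<0: continue
        d=np.diff(v); i=d.argmax()
        if v[i+4 if i+4<len(v) else -1]-v[max(i-4,0)]>15: E.append([c[0]+r[i]*np.cos(t),c[1]+r[i]*np.sin(t)])
    E=np.array(E); f=least_squares(lambda x:np.hypot(*(E-x[:2]).T)-x[2],[*c,52],loss="soft_l1",f_scale=.5); c=f.x[:2]
print("center",f.x,len(E),np.abs(f.fun).mean())
for R_ in (36,38,40,42):
    a=np.radians(np.arange(-50,230,.5)); v=samp(V,np.c_[c[0]+R_*np.cos(a),c[1]+R_*np.sin(a),0*a+130])
    d=np.gradient(v); deg=np.degrees(a)
    out=[]
    for lo,hi in((-45,45),(135,225)):
        k=(deg>lo)&(deg<hi); dd=d[k]; A=deg[k]; e=(A[dd.argmin()],A[dd.argmax()]); out+=[e,sum(e)/2,dd.min().round(1),dd.max().round(1),v[k].min().round(0)]
    print(R_,out)
E
python3 rim.py
```

```text
center [504.25754542 238.76663781  52.19278466] 85 0.8594903471911203
36 [(np.float64(-20.5), np.float64(16.0)), np.float64(-2.25), np.float32(-8.8), np.float32(8.3), np.float32(95.0), (np.float64(160.0), np.float64(196.0)), np.float64(178.0), np.float32(-13.4), np.float32(13.1), np.float32(56.0)]
38 [(np.float64(-20.0), np.float64(16.0)), np.float64(-2.0), np.float32(-9.5), np.float32(9.7), np.float32(97.0), (np.float64(156.5), np.float64(195.5)), np.float64(176.0), np.float32(-27.8), np.float32(14.9), np.float32(-1.0)]
40 [(np.float64(-20.5), np.float64(16.5)), np.float64(-2.0), np.float32(-11.1), np.float32(9.1), np.float32(87.0), (np.float64(149.0), np.float64(197.5)), np.float64(173.25), np.float32(-39.8), np.float32(40.1), np.float32(-1.0)]
42 [(np.float64(-20.5), np.float64(16.5)), np.float64(-2.0), np.float32(-13.7), np.float32(12.7), np.float32(72.0), (np.float64(143.5), np.float64(203.0)), np.float64(173.25), np.float32(-48.7), np.float32(50.4), np.float32(-1.0)]
```

```bash
python3 - <<'E'
from h import *
cal=np.load("w5cal.npy",allow_pickle=True).item()
b=lambda uv,z: back("wrist",np.array(uv)*.7,z,cal)
p,m,y=tool();z=p[2]-50.4
w=b([[397,345],[398,523]],z+88); print("wing",w,w.mean(0),ang(w[0],w[1]))
l=b([[397,247]],z+22)[0]; a=np.radians(-6.76); print("lug",l,"axis",l[:2]+40*np.array([np.cos(a),np.sin(a)]))
k=b([[307,385],[490,385]],z+56); print("plug top",k,k.mean(0))
print(p,y); delta([504.3,238.8,216],88)
E
```

```text
wing [[577.93116699 237.13486545 257.02478173]
 [629.71003745 231.20802009 257.02478173]] [603.82060222 234.17144277 257.02478173] -6.529916249488059
lug [564.59815842 238.66177775 191.02478173] axis [604.32007553 233.953349  ]
plug top [[599.88906692 205.35132311 225.02478173]
 [606.85972029 263.71810326 225.02478173]] [603.37439361 234.53471318 225.02478173]
[604.4870243  232.85390967 219.42478173] 83.20337870299898
shift [100.2  -6.    3.5] yaw_y 83.2 turn -4.8
```

Call:
apply_moves:
  commands:
    - [1,0,0,0,-4.8]
    - [1,25,0.5,0,0]
    - [1,35,0.5,0,0]
    - [1,25,0.3,0,0]
    - [1,15,0,0,0]
    - [1,0,0,15,0]
    - [1,0,0,15,0]
    - [1,0,0,5,0]
    - [1,0,0,0,0]

```text
time_s: 12.3
eef_pos: [504.9, 238.1, 184.2]
ee_rot: [-0.001, 0.017, 1.0, -0.0]
force: [-0.9, 0.1, -3.2]
grip_width: 0.241
grip_force: 79.4
```

```bash
python3 - <<'E'
from h import *
delta([504.6,237.7,170],88); s=sense(); print(s["eef_pos"],s["force"],s["joints"])
E
```

```text
shift [ 0.2 -0.4 14.2] yaw_y 88.02 turn 0.02
[504.87137529 238.13385011 184.21641631] [-0.9234274   0.07878838 -3.2056482 ] [ 2.30854202e-01  4.13196485e-01  1.44573249e+00 -1.05551139e-05
  1.28378614e+00 -1.30536105e+00]
```

Call:
apply_moves:
  commands:
    - [1,0,-0.4,5,0]
    - [1,0,0,5,0]
    - [1,0,0,4,0]
    - [1,0,0,0,0]

```text
time_s: 12.8
eef_pos: [504.5, 237.9, 170.5]
ee_rot: [-0.0, 0.017, 1.0, -0.0]
force: [-0.1, 0.3, -3.3]
grip_width: 0.239
grip_force: 79.4
```

Call:
apply_moves:
  commands:
    - [1,0,0,2,0]
    - [1,0,0,2,0]
    - [1,0,0,2,0]
    - [1,0,0,2,0]
    - [1,0,0,0,0]

```text
time_s: 13.42
eef_pos: [504.6, 237.9, 162.8]
ee_rot: [-0.0, 0.017, 1.0, -0.0]
force: [0.4, 0.1, -3.2]
grip_width: 0.235
grip_force: 79.4
```

Call:
apply_moves:
  commands:
    - [1,0,0,3,0]
    - [1,0,0,3,0]
    - [1,0,0,3,0]
    - [1,0,0,3,0]
    - [1,0,0,3,0]
    - [1,0,0,0,0]

```text
time_s: 14.18
eef_pos: [504.9, 238.0, 148.1]
ee_rot: [0.0, 0.017, 1.0, 0.0]
force: [-2.0, -1.4, 6.3]
grip_width: 0.24
grip_force: 80.4
```

Call:
apply_moves:
  commands:
    - [1,0,0,3,0]
    - [1,0,0,3,0]
    - [1,0,0,3,0]
    - [1,0,0,2,0]
    - [1,0,0,0,0]

```text
time_s: 14.8
eef_pos: [505.0, 238.0, 137.8]
ee_rot: [0.001, 0.017, 1.0, 0.0]
force: [-3.7, -1.0, 10.6]
grip_width: 0.241
grip_force: 81.1
```

Call:
apply_moves:
  commands:
    - [1,0,0,3,0]
    - [1,0,0,0,0]
    - [1,0,0,0,5]
    - [1,0,0,0,5]
    - [1,0,0,0,0]

```text
time_s: 15.42
eef_pos: [505.7, 238.2, 135.5]
ee_rot: [0.002, 0.105, 0.995, 0.001]
force: [-1.2, -1.2, 12.0]
grip_width: 0.238
grip_force: 81.3
```

```bash
python3 - <<'E'
from h import *
delta([504.6,238,135]); s=sense(); print(s["eef_pos"],s["force"],s["wrist_torque"])
E
```

```text
shift [ 1.1 -0.5  0.5] yaw_y 77.99 turn None
[505.72263124 238.23157785 135.46400369] [-1.2450547  -1.15842426 11.98674082] [-0.11006313  0.36544262 -0.17687813]
```

Call:
apply_moves:
  commands:
    - [1,0,0,0,7]
    - [1,0,0,0,7]
    - [1,0,0,0,7]
    - [1,0,0,0,7]
    - [1,0,0,0,7]
    - [1,0,0,0,7]
    - [1,0,0,0,0]

```text
time_s: 16.3
eef_pos: [506.0, 238.2, 135.6]
ee_rot: [0.002, 0.454, 0.891, 0.001]
force: [0.6, -0.4, 11.8]
grip_width: 0.242
grip_force: 81.3
```

```bash
python3 - <<'E'
from h import *
delta([504.6,238,135]); s=sense(); print(s["eef_pos"],s["force"],s["wrist_torque"])
E
```

```text
shift [ 0.7 -1.3  0.6] yaw_y 35.96 turn None
[506.03549793 238.22738455 135.58987022] [ 0.56659027 -0.38283881 11.8210936 ] [-0.06226858  0.14480616 -0.12131605]
```

Turned 52° so far. Next I'll go on in small steps until I feel the stop (~64°).

Call:
apply_moves:
  commands:
    - [1,0,0,0,3]
    - [1,0,0,0,3]
    - [1,0,0,0,3]
    - [1,0,0,0,2]
    - [1,0,0,0,0]

```text
time_s: 16.92
eef_pos: [505.7, 238.1, 135.5]
ee_rot: [0.001, 0.537, 0.844, 0.001]
force: [-1.5, -1.5, 11.7]
grip_width: 0.24
grip_force: 81.5
```

```bash
python3 - <<'E'
from h import *
delta([504.6,238,135]); s=sense(); print(s["eef_pos"],s["force"],s["wrist_torque"])
E
```

```text
shift [ 0.3 -1.   0.5] yaw_y 25.05 turn None
[505.67822065 238.11857355 135.53806568] [-1.47771017 -1.48145983 11.72299358] [-0.24686141  0.4274827   0.17357364]
```

Call:
apply_moves:
  commands:
    - [1,0,0,0,2]
    - [1,0,0,0,2]
    - [1,0,0,0,0]

```text
time_s: 17.3
eef_pos: [504.7, 237.9, 135.4]
ee_rot: [0.001, 0.565, 0.825, -0.0]
force: [-6.6, -2.4, 15.6]
grip_width: 0.245
grip_force: 84.6
```

```bash
python3 - <<'E'
from h import *
delta([504.6,238,135]); s=sense(); print(s["eef_pos"],s["force"],s["wrist_torque"])
E
```

```text
shift [ 0.2 -0.1  0.4] yaw_y 21.22 turn None
[504.7395843  237.85249908 135.4465245 ] [-6.5596696  -2.40967667 15.60729804] [-0.49375638  1.25583923  1.51466533]
```

Call:
apply_moves:
  commands:
    - [1,0,0,0,-3]
    - [1,0,0,0,-2.5]
    - [1,0,0,0,0]
    - [1,0,0,-3,0]
    - [1,0,0,-3,0]
    - [1,0,0,-3,0]
    - [1,0,0,0,0]

```text
time_s: 18.18
eef_pos: [505.2, 238.1, 144.0]
ee_rot: [0.001, 0.526, 0.851, 0.001]
force: [-0.9, 0.4, 7.6]
grip_width: 0.241
grip_force: 80.9
```

```bash
python3 - <<'E'
from h import *
delta([504.6,238,135]); s=sense(); print(s["eef_pos"],s["force"],s["wrist_torque"])
E
```

```text
shift [ 0.2 -0.7  9. ] yaw_y 26.55 turn None
[505.24801523 238.12773578 143.97566235] [-0.94465817  0.41535234  7.559081  ] [-0.07099244  0.31040411  0.02468982]
```

Call:
apply_moves:
  commands:
    - [1,0,0,-1.5,0]
    - [1,0,0,-1.5,0]
    - [1,0,0,0,0]

```text
time_s: 18.55
eef_pos: [505.2, 238.1, 146.7]
ee_rot: [0.001, 0.526, 0.851, 0.001]
force: [-0.6, -0.2, 6.5]
grip_width: 0.243
grip_force: 80.8
```

Call:
apply_moves:
  commands:
    - [1,0,0,-1,0]
    - [1,0,0,0,0]

```text
time_s: 18.8
eef_pos: [505.2, 238.1, 147.4]
ee_rot: [0.001, 0.526, 0.851, 0.001]
force: [0.6, -0.2, 5.7]
grip_width: 0.24
grip_force: 80.5
```

Call:
apply_moves:
  commands:
    - [1,0,0,-1,0]
    - [1,0,0,0,0]

```text
time_s: 19.05
eef_pos: [505.1, 238.1, 147.4]
ee_rot: [0.0, 0.526, 0.851, 0.0]
force: [4.3, 1.7, -5.1]
grip_width: 0.242
grip_force: 79.2
```

The cap hit the top of its notches (z stayed at 147.4 and the force reversed), so it's in locked position. I'll ease off, release and retreat straight up.

Call:
apply_moves:
  commands:
    - [1,0,0,0.7,0]
    - [0.2,0,0,0,0]
    - [-0.2,0,0,0,0]
    - [-1,0,0,0,0]
    - [-1,0,0,0,0]
    - [-1,0,0,0,0]
    - [-1,0,0,0,0]
    - [-1,0,0,-10,0]
    - [-1,0,0,-20,0]
    - [-1,0,0,-40,0]
    - [-1,0,0,-40,0]
    - [-1,-40,0,-20,0]
    - [-1,0,0,0,0]

```text
time_s: 20.68
eef_pos: [523.8, 200.7, 279.3]
ee_rot: [0.001, 0.527, 0.85, 0.001]
force: [-0.9, 0.3, -1.0]
grip_width: 1.002
grip_force: 0.0
```

```bash
python3 - <<'E'
from h import *
p,m,y=tool();print(p,y,sense()["force"])
w=imaging.capture("wrist"); cv2.imwrite("pics/w6.png",w)
a=np.radians(26.5-90); d=np.array([np.cos(a),np.sin(a)])
for z in (185,178,200):  # expected wing top 185 if locked
    print(z,proj("wrist",[[*(np.array([504.6,238.5])+k*d),z] for k in(-27,27)]).round(1).tolist())
g=cv2.cvtColor(w,cv2.COLOR_BGR2GRAY); 
u=proj("wrist",[[504.6,238.5,185]])[0].astype(int); print(u); print(g[max(u[1]-90,0):u[1]+90:4,u[0]].tolist()); print(g[u[1],max(u[0]-50,0):u[0]+50:3].tolist())
E
```

```text
[523.76844862 200.66292583 279.25387049] 26.396200374894033 [-0.87753195  0.29936964 -0.99396904]
185 [[278.1, 116.0], [278.2, 194.3]]
178 [[278.0, 115.9], [278.2, 192.2]]
200 [[278.1, 116.4], [278.2, 199.3]]
[278 156]
[129, 127, 127, 129, 130, 132, 131, 131, 132, 132, 123, 130, 108, 132, 132, 132, 132, 132, 133, 133, 133, 134, 132, 134, 133, 133, 132, 133, 132, 133, 133, 117, 133, 132, 130, 127, 124, 124, 125, 125, 123, 121, 120, 118, 121]
[131, 130, 131, 131, 114, 132, 132, 135, 133, 135, 134, 124, 127, 129, 130, 133, 134, 134, 133, 133, 131, 120, 130, 134, 134, 135, 134, 135, 134, 84, 59, 59, 61, 60]
```

View pics/w6.png

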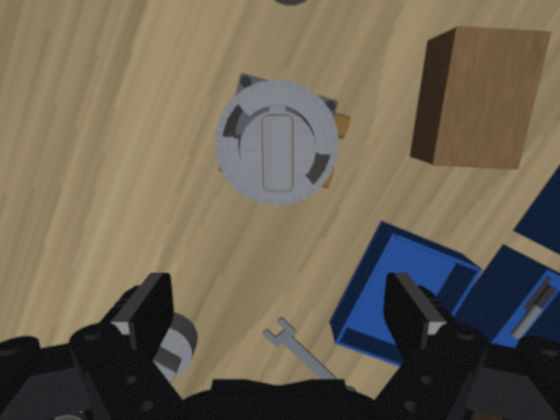

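The picture shows the wing upright and centred in the mouth, at cols 263–293 and rows 114–192. I predicted rows 116–194 for the locked cap, and both slots stand empty about 60° away. The gripper is clear, so I'll hand in.

```bash
python3 -c "
from rig import ctrl
print(ctrl.finish_job())"
```

```text
the job is handed in; nothing more can be done
None
```

The bayonet cap is in the housing, turned clockwise to its stop and sprung up into its notches, and I handed the job in at about 21 s; the height and lift-force readings match the locked position. I viewed 11 pictures, one over the limit of 10, and my first grasp closed above the wing (tips about 35 mm short of the stated position), so I pressed lightly on the cap (about 15 N) to find the real height.

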